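Press the end cap home with the locking clamp

ROBOT

A 6-joint arm with a two-finger parallel gripper is mounted at the origin on the work surface. World frame = base frame: x ahead of the robot, y to its left, z up, the work surface at z = 0. Lengths are in m, angles in degrees, forces in N, time in s.
With the tool pointing down it reaches from about 0.4 to 0.825 m from the base axis. Payload 7 kg.
Tool frame: the origin (TCP) lies on the centre line of the jaws, within the pads' length; the fingertips stand 19 mm ahead of it and the grasp point (between the pads) is the TCP; z points along the fingers, y is the line along which they close (so a half turn about z gives the same grasp; the last joint's range is limited). The gripper opens to 88 mm and grips with 3 to 60 N. Pads are 19 mm wide; open, the fingers measure 130 mm over their backs; the gripper's body (78 mm by 193 mm) begins 47 mm behind the grasp point.
Start: joints at [91.965, 20.546, 0.682, 0, -70.136, -16.507], TCP at [0.169, 0.653, 0.246] pointing down, gripper open.
Joint ranges: [-176.03, 176.03], [-82.01, 121.73], [-58.28, 71.71], [-173.87, 95.51], [-174.79, -0.11], [-173.66, 173.66]. Speed limits (degrees/s): [136.94, 136.94, 172.46, 180, 180, 180].

INTERFACE

Orientations are given as [roll, pitch, yaw] about the fixed x, y, z axes, in that order (R = Rz(yaw) Ry(pitch) Rx(roll)).
In Python, from plant import get_state, capture, close_job gives the robot as it stands.
- The arm moves only by the tool apply_moves, never from a script. Its argument "targets" is a list of rows, each a list of 7 numbers: the opening, from 0 (shut) to 1 (fully open), then the shift along the tool's x, y, z normalised to -1 to 1, where 1 is 1000 mm, then the turn, a rotation vector about the tool's x, y, z normalised to -1 to 1, where 1 is 90 degrees. In form: [[claw, tx, ty, tz, ax, ay, az], ...]. A call has 1 to 20 rows; each row shifts and turns the commanded pose from where the row before left it, along the tool's axes as they then stand; what a row does not reach is not made up. A row lasts 1/12 s, in which the tool goes at most 41.7 mm and 7.16 degrees, less where a joint would pass 70% of its speed; a pose out of reach is approached as far as the arm can. A call with a number of a shift or a turn outside -1 to 1 is refused whole. A call with a gripper value outside its range is refused whole. The fingers move at their own pace and stop on an object; "newtons" is the grip in N (left out, the last holds). Time passes only in rows, so rows that do not move let the fingers close. It gives the time, the measured TCP pose, the force, the opening and the grip force at its end, in the units of the state.
- get_state(): the state, without advancing time (a new reading comes with each control period).
- capture(name): name is "side" or "top" or "wrist"; returns a dict with "frame" (420x560x3 uint8, red, green, blue), "range_z" (420x560 float32, m along the optical axis (not along the pixel's ray), 0 where there is no reading), "camera_matrix" (3x3 intrinsics, pixels), "k1" (the pictures are not rectified: a ray, as slopes to the right and down, at radius r is drawn at 1 + k1 r^2 times it, then the intrinsics apply), "T" (4x4, takes a point from camera to world coordinates). Camera axes: x right, y down, z forward; pixel columns grow to the right and rows downward; lengths in m; the calibration is good to about 2 mm. A picture is of the moment at which its call begins.
- close_job(): hands the job in; it is judged then, once.
The state is a dict: "time_s": time; "joints": joint angles; "qd": joint speeds; "joint_torque": joint torques, N m; "tcp_pos": TCP position; "eef_rot": TCP orientation; "contact_force": force on the tool from outside, world axes, zero at the start; "moment": the same for the moment, N m; "gripper_width": finger opening in m; "gripper_force": force on a finger pad.
Only numpy, scipy, OpenCV 4.12 (cv2) and the standard library are available. Lean on these libraries where they do the work, as an engineer would, in place of code of your own. Each camera call takes 0.05 s, during which the arm holds its last target. There are 200 camera calls.

TASK

Press the red end cap fully home on the prop power cell held in the bench clamp: squeeze the clamp's red handle gently towards the black one, stop as soon as you feel it snap over centre (leaning on it after that crushes the cell) and let go of it, locked; then pull the orange-tipped release lever so that the clamp springs open again. Work only through the handle and the lever: do not touch the cap or force the handle open, and leave the other things on the bench where they are.

Things in the scene. Friction and masses are not known exactly. Their poses are not given: they have to be found in the camera images.
- clamp: C-jaw locking clamp (locking pliers lying flat) bolted to the bench on a 130 x 135 mm plate; place and yaw vary, it cannot move. Origin: on the bench under its head. z up. Jaws, with the cell, point along its +y, both handles along its -y side by side: black fixed handle at x = +13 mm, red moving handle on the -x side. Handles and lever are centred at z = 60 mm; the plate ends at y = -38 mm.
- handle: Red moving handle, bar 11 mm wide, 22 high, 122 long from its hinge. Origin: the hinge (vertical), clamp x -13, y -8, z 60 mm. The bar runs from there along (-0.333, -0.943, 0) in its own axes. It closes counter-clockwise from above: its end goes to the clamp's +x. It has 0.22 rad of loose play; at the start its axes are turned -0.38 to 0.10 rad against the clamp's. Over 25 N strains it.
- handle_grip (a point): Where to push the red handle: in its centre line, 95 mm from the hinge. It moves loosely, resists up to 9 to 17 N here, then the force vanishes as the mechanism snaps over centre: stop there. Up to 0.09 rad further a stop waits; over 12 N on it, once snapped, crushes the cell. A hidden adjuster puts the stop anywhere from 0.18 to 0.44 rad (turn of handle against clamp axes): feel for it.
- fixed_grip (a point): Point of the black fixed handle opposite handle_grip: clamp x 13, y -103, z 60 mm. That handle is two cheeks 11 mm wide in x, 26 mm high over both, and ends at y = -120 mm. Only the bench lies below it.
- lever: Release lever, steel bar between the cheeks of the black handle with an orange tip past its end. Origin: its hinge (vertical), clamp x 13, y -85, z 60 mm. At rest its axes are the clamp's. Pull the tip to the clamp's +x (away from the red handle; counter-clockwise), 0.6 rad at most; a spring returns it. Locked, pulling 0.1 to 0.4 rad at 4 to 12 N frees the handle. Over 35 N strains it.
- lever_tip (a point): Centre of the orange lever tip, an upright block 9 mm (x) by 18 mm (y) by 30 mm high (z 49 to 79 mm), 75 mm from the lever's hinge along the clamp's -y. Beside it nothing stands for 40 mm to either side in x.
- end_cap: Red round end cap, 28 mm across, flange 5 mm thick, on a brass stem that slides along the clamp's x into the cell. Origin: centre of its outer face, clamp y 62, z 60 mm; clamp x -31 to -29.5 mm at the start, -23 mm when home. The moving jaw pushes it in as the handle closes.
- spare_cell: Bystander: spare power cell lying on the bench, 48 mm long, 35 mm across.
- spare_cap: Bystander: spare red cap standing with its stem up, 28 mm across, 18 mm high.
- glue: Bystander: clear glue bottle with red cap, 36 mm across, 100 mm high; origin under its centre.
- paint_can: Bystander: red can, 66 mm across, 120 mm high; origin under its centre.
- brush_cup: Bystander: steel cup, 70 mm across, 85 mm high; origin under its centre.
- jaw: Moving jaw, curved steel arm with a round pad that presses on the end cap. Origin: its hinge, the same as the red handle's. It turns clockwise from above as the handle closes: its axes are within 0.02 rad of the clamp's when open, turned 0.136 rad when locked (pad tip 9.5 mm further to the clamp's +x). The handle and a spring inside drive it.

How it is judged:
By the outcome, as a careful person would: the job done as asked, in the order asked, and still so for the second after the job is handed in, with the robot touching nothing.
It also fails if it takes over 69 s, if anything falls off the work surface, if the arm or the gripper's body presses on something with over 40 N, if the wrist force passes 120 N, or if a joint passes its speed limit or range.

## Working session

There is one attempt and no reset: what is moved stays moved. The work goes in short steps, Python scripts to look and compute and a tool call to move; the robot and the scene stay as the last step left them, time stands still between calls to the robot, and variables do not carry over. Pictures are saved under pics/ and viewed, at most 10 in all, crops included, and the job is handed in when it is done.

Besides the shell and the picture viewer there is one more tool, called after "Request:" as name([rows], argument=value, ...), one row to a line, values as JSON. apply_moves: Moves the arm, as the interface text tells. Scaled input: -1 to 1 covers 1000 mm each way for a shift and 90 degrees each way for a turn. Its arguments: {"type":"object","properties":{"targets":{"type":"array","items":{"type":"array","items":{"type":"number"}}},"newtons":{"type":"number"}},"required":["targets"]}

```bash
mkdir -p pics; ls; cat > h.py <<'E'
import numpy as np, cv2
from plant import get_state, capture, close_job
def pts(c):
    "world points per pixel from depth"
    K=c["camera_matrix"]; h,w=c["range_z"].shape
    u,v=np.meshgrid(np.arange(w),np.arange(h))
    d=und(c,np.stack([u,v],-1).reshape(-1,2).astype(float))
    z=c["range_z"].reshape(-1,1)
    P=np.hstack([d*z,z]); T=c["T"]
    return (P@T[:3,:3].T+T[:3,3]).reshape(h,w,3)
def und(c,px):
    K=c["camera_matrix"]
    return cv2.undistortPoints(np.asarray(px,float).reshape(-1,1,2),K,np.array([c["k1"],0,0,0,0.])).reshape(-1,2)
def ray_plane(c,px,z):
    d=und(c,px); T=c["T"]; R=np.c_[d,np.ones(len(d))]@T[:3,:3].T; o=T[:3,3]
    return o+R*((z-o[2])/R[:,2])[:,None]
def save(c,n,s=None):
    cv2.imwrite("pics/"+n,c["frame"][:,:,::-1])
E
python3 - <<'E'
from h import *
a=capture("top");b=capture("wrist");save(a,"top0.png");save(b,"wr0.png")
print(get_state()); print(a["T"].round(3),b["T"].round(3),a["camera_matrix"])
E
```

```text
pics
{'time_s': 0.1, 'joints': array([ 9.19662894e+01,  2.05862002e+01,  6.37626835e-01, -1.66251829e-02,
       -7.01356673e+01, -1.65042356e+01]), 'qd': array([-0.03197215, -0.13898938,  0.08156948,  0.00056102, -0.07268521,
       -0.07516399]), 'joint_torque': array([-1.25975836e-03, -5.84165025e+01,  2.93744355e+01,  7.01520368e+00,
        1.01083657e-02, -6.08999835e-05]), 'tcp_pos': array([0.16939752, 0.65296582, 0.24472201]), 'eef_rot': array([ 1.79914790e+02, -8.94804348e-03, -1.45436002e+01]), 'contact_force': array([ 0.40808226, -0.15538621, -0.86061274]), 'moment': array([0.00630368, 0.0125683 , 0.01126566]), 'gripper_force': 0.0, 'gripper_width': 0.08719220457356054}
[[ 0.018 -0.997  0.079  0.449]
 [-1.    -0.018  0.005 -0.003]
 [-0.004 -0.079 -0.997  1.256]
 [ 0.     0.     0.     1.   ]] [[-0.252 -0.924 -0.286  0.248]
 [-0.968  0.241  0.073  0.632]
 [ 0.002  0.296 -0.955  0.384]
 [ 0.     0.     0.     1.   ]] [[476.62594902   0.         292.44119772]
 [  0.         476.62594902 212.89225996]
 [  0.           0.           1.        ]]
```

View pics/top0.png

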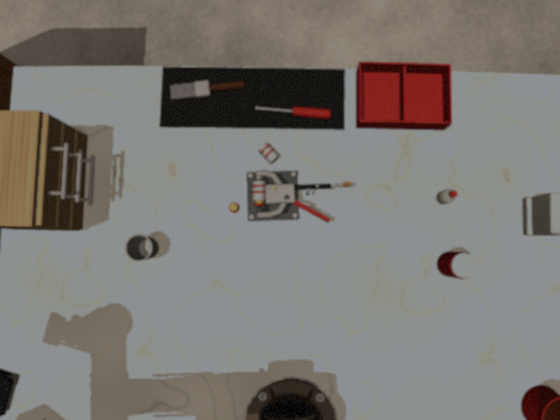

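View pics/wr0.png

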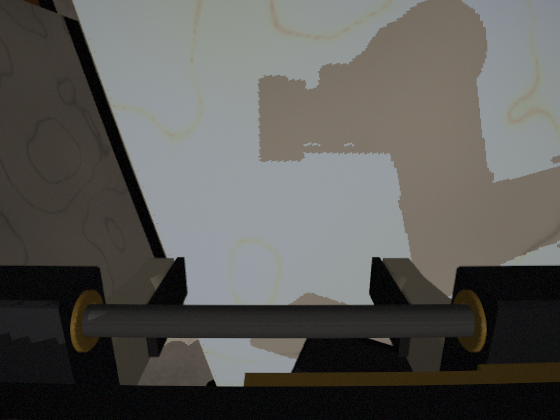

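The top view shows the clamp at about (275,195), the black handle running right to the orange tip near (349,184), and the red handle to (330,218). Clamp yaw is about 0.

```bash
python3 - <<'E'
from h import *
a=capture("top");f=a["frame"];P=pts(a)
c=f[150:240,220:370];cv2.imwrite("pics/crop.png",cv2.resize(c[:,:,::-1],None,fx=5,fy=5,interpolation=cv2.INTER_CUBIC))
hsv=cv2.cvtColor(f,cv2.COLOR_RGB2HSV)
H,S,V=[hsv[...,i].astype(int) for i in range(3)]
roi=np.zeros(H.shape,bool);roi[150:240,220:370]=1
red=roi&((H<6)|(H>174))&(S>120)&(V>70)
n,l,st,ce=cv2.connectedComponentsWithStats(red.astype(np.uint8))
for i in range(1,n):
  if st[i,4]>8: print("red",st[i],ce[i].round(1))
org=roi&(H>=6)&(H<22)&(S>90)&(V>80)
n,l2,st2,ce2=cv2.connectedComponentsWithStats(org.astype(np.uint8))
for i in range(1,n):
  if st2[i,4]>3: print("org",st2[i],ce2[i].round(1),ray_plane(a,[ce2[i]],.079).round(4), np.median(P[l2==i],0).round(4))
i=1+np.argmax(st[1:,4]); q=np.argwhere(l==i)[:,::-1].astype(float)
W=ray_plane(a,q,.071)[:,:2]; m=W.mean(0);d=np.linalg.svd(W-m)[2][0]; t=(W-m)@d
print("handle mean",m.round(4),"dir",d.round(3),"ends",(m+d*t.min()).round(4),(m+d*t.max()).round(4),"z",np.median(P[l==i],0).round(4))
# plate corners: dark grey region contour at z~?
Z=P[...,2]
pl=roi&(V<130)&(Z>-.01)&(Z<.02)
print("Z plate", np.round([Z[180,252],Z[175,270],Z[212,255]],3))
E
```

```text
red [293 200  37  21 153] [310.6 210.2]
red [254 204  10   2  18] [258.6 204.6]
org [344 182   7   4  25] [346.9 183.6] [[ 0.6178 -0.1318  0.079 ]] [ 0.6173 -0.132   0.0772]
org [254 201  10   4  24] [258.5 202.4] [[0.5668 0.0873 0.079 ]] [0.5675 0.0878 0.0686]
org [230 203   9   9  25] [234.8 207.8] [[0.5521 0.1458 0.079 ]] [0.5553 0.1545 0.0085]
handle mean [ 0.5502 -0.0425] dir [-0.453 -0.892] ends [ 5.716e-01 -4.000e-04] [ 0.5272 -0.0879] z [ 0.5506 -0.0413  0.0706]
Z plate [0.014 0.067 0.011]
```

View pics/crop.png

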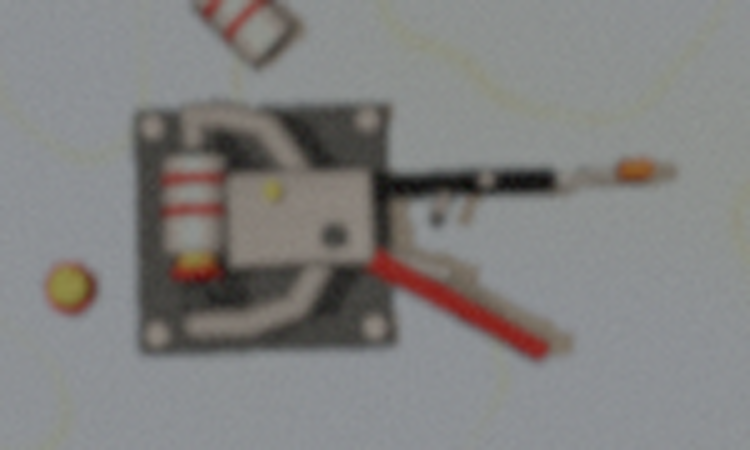

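Request:
apply_moves([
  [0,0,0,0,0,0,0.079],
  [0,0,0,0,0,0,0.079],
  [0,0,0,0,0,0,0.079],
  [0,0,0,0,0,0,0.079],
  [0,0,0,0,0,0,0.079],
  [0,0,0,0,0,0,0.079],
  [0,0,0,0,0,0,0.079],
  [0,0,0,0,0,0,0.079],
  [0,0,0,0,0,0,0.079],
  [0,0,0,0,0,0,0.079],
  [0,0,0,0,0,0,0.079],
  [0,0,0,0,0,0,0.079],
  [0,0,0,0,0,0,0],
], newtons=20)

```text
time_s: 1.23
tcp_pos: [0.1694, 0.6532, 0.2452]
eef_rot: [-180.0, -0.0, -100.2]
contact_force: [-0.2, -0.9, -0.2]
gripper_width: 0.0066
gripper_force: 0.0
```

Request:
apply_moves([
  [0,0.033,-0.022,0,0,0,0],
  [0,0.033,-0.022,0,0,0,0],
  [0,0.033,-0.022,0,0,0,0],
  [0,0.033,-0.022,0,0,0,0],
  [0,0.033,-0.022,0,0,0,0],
  [0,0.033,-0.022,0,0,0,0],
  [0,0.033,-0.022,0,0,0,0],
  [0,0.033,-0.022,0,0,0,0],
  [0,0.033,-0.022,0,0,0,0],
  [0,0.033,-0.022,0,0,0,0],
  [0,0.033,-0.022,0,0,0,0],
  [0,0.033,-0.022,0,0,0,0],
  [0,0.033,-0.022,0,0,0,0],
  [0,0.033,-0.022,0,0,0,0],
  [0,0.033,-0.022,0,0,0,0],
  [0,0.033,-0.022,0,0,0,0],
  [0,0.033,-0.022,0,0,0,0],
  [0,0.033,-0.022,0,0,0,0],
  [0,0.033,-0.022,0,0,0,0],
])

```text
time_s: 2.82
tcp_pos: [0.4743, -0.038, 0.2459]
eef_rot: [-180.0, 0.0, -99.6]
contact_force: [1.3, 1.4, 0.0]
gripper_width: 0.0006
gripper_force: 0.0
```

```bash
python3 - <<'E'
from h import *
s=get_state();print({k:np.round(s[k],3) for k in("time_s","tcp_pos","eef_rot","joints","contact_force","gripper_width")})
b=capture("wrist");save(b,"wr1.png");np.savez("wr1.npz",**b)
E
```

```text
{'time_s': np.float64(2.817), 'tcp_pos': array([ 0.474, -0.038,  0.246]), 'eef_rot': array([-1.79959e+02,  2.60000e-02, -9.95790e+01]), 'joints': array([ 1.9185e+01,  1.3970e+00, -2.3520e+01, -4.0000e-03, -6.5035e+01,
       -2.8763e+01]), 'contact_force': array([1.323, 1.392, 0.025]), 'gripper_width': np.float64(0.001)}
```

View pics/wr1.png

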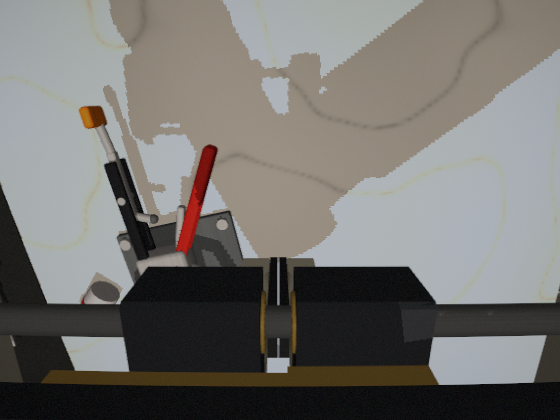

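The wrist view shows the orange tip at (93,116) and the red handle's end at (210,150). The closed fingers are at (278,265), under two bulky finger blocks. I'll measure the finger geometry in the tool frame and refine the handle and tip positions.

```bash
python3 - <<'E'
from h import *
from scipy.spatial.transform import Rotation as R
b=dict(np.load("wr1.npz"));b["k1"]=float(b["k1"]);f=b["frame"];P=pts(b);s=get_state()
Rt=R.from_euler("xyz",s["eef_rot"],degrees=True).as_matrix()
L=(P-s["tcp_pos"])@Rt
for (u,v) in [(274,262),(284,262),(273,300),(283,300),(200,270),(130,300),(150,290),(260,290),(350,270),(430,300),(274,340),(283,340),(200,330)]:
  print((u,v),(L[v,u]*1000).round(1))
hsv=cv2.cvtColor(f,cv2.COLOR_RGB2HSV);H,S,V=[hsv[...,i].astype(int) for i in range(3)]
roi=np.zeros(H.shape,bool);roi[90:255,60:250]=1
def big(m):
  n,l,st,ce=cv2.connectedComponentsWithStats(m.astype(np.uint8));i=1+np.argmax(st[1:,4]);return l==i
o=big(roi&(H>=6)&(H<22)&(S>150)&(V>80)); r=big(roi&((H<6)|(H>174))&(S>150)&(V>60))
for n,m in(("tip",o),("red",r)):
  Q=P[m];Q=Q[Q[:,2]>np.percentile(Q[:,2],97)-.004]
  c=(Q[:,:2].max(0)+Q[:,:2].min(0))/2;mu=Q[:,:2].mean(0);d=np.linalg.svd(Q[:,:2]-mu)[2][0];t=(Q[:,:2]-mu)@d
  print(n,m.sum(),"ztop",np.percentile(Q[:,2],90).round(4),"mean",mu.round(4),"dir",d.round(3),(mu+d*t.min()).round(4),(mu+d*t.max()).round(4))
# black handle
k=np.zeros(H.shape,bool);k[160:255,100:155]=1;k=big(k&(V<45)&(P[...,2]>.06));Q=P[k][:,:2];mu=Q.mean(0);d=np.linalg.svd(Q-mu)[2][0];print("black",k.sum(),mu.round(4),d.round(3),P[k][:,2].max())
E
```

```text
(274, 262) [ 6.   0.1 12.3]
(284, 262) [ 5.9  4.7 12.6]
(273, 300) [  5.7   0.1 -20.1]
(283, 300) [  6.3   3.8 -21. ]
(200, 270) [ 34.4 -18.3 -53.7]
(130, 300) [ 34.8 -30.5 -69.3]
(150, 290) [ 35.3 -27.2 -65.8]
(260, 290) [ 34.9  -2.2 -64.7]
(350, 270) [ 35.   20.3 -54.7]
(430, 300) [ 35.   35.1 -69.4]
(274, 340) [ -6.5   0.5 -27.2]
(283, 340) [ -6.5   3.8 -27.2]
(200, 330) [ 28.6 -15.1 -71.2]
tip 413 ztop 0.08 mean [ 0.6168 -0.1311] dir [-0.996  0.094] [ 0.6234 -0.1317] [ 0.4615 -0.1165]
red 1441 ztop 0.0723 mean [ 0.5481 -0.0455] dir [0.481 0.877] [ 0.4974 -0.1379] [0.5737 0.0013]
black 1118 [ 0.6095 -0.0487] [0.116 0.993] 0.38544585202927795
```

Request:
apply_moves([
  [0,0.016,-0.008,0,0,0,0],
  [0,0.016,-0.008,0,0,0,0],
  [0,0,0,0,0,0,0],
  [0,0,0,0,0,0,0],
  [0,0,0,0.02,0,0,0],
  [0,0,0,0.02,0,0,0],
  [0,0,0,0.02,0,0,0],
  [0,0,0,0.02,0,0,0],
  [0,0,0,0.02,0,0,0],
  [0,0,0,0.02,0,0,0],
  [0,0,0,0,0,0,0],
  [0,0,0,0,0,0,0],
])

```text
time_s: 3.87
tcp_pos: [0.4836, -0.0697, 0.1253]
eef_rot: [179.9, -0.1, -99.7]
contact_force: [0.5, 0.2, 0.5]
gripper_width: 0.0002
gripper_force: 0.0
```

Request:
apply_moves([
  [0,0,0,0.015,0,0,0],
  [0,0,0,0.015,0,0,0],
  [0,0,0,0.016,0,0,0],
  [0,0,0,0.016,0,0,0],
  [0,0,0,0,0,0,0],
  [0,0,0,0,0,0,0],
])

```text
time_s: 4.37
tcp_pos: [0.4847, -0.0699, 0.0645]
eef_rot: [-180.0, -0.0, -99.8]
contact_force: [0.2, 0.1, 0.4]
gripper_width: 0.0005
gripper_force: 0.0
```

```bash
python3 - <<'E'
from h import *
b=capture("side");save(b,"side1.png");a=capture("top")
g=[cv2.resize(a["frame"][150:250,230:370],(560,400),interpolation=cv2.INTER_CUBIC)]
cv2.imwrite("pics/tops1.png",np.vstack([cv2.resize(g[0],(420,300)),cv2.resize(b["frame"],(420,300))])[:,:,::-1])
s=get_state();print(s["tcp_pos"],s["contact_force"],s["time_s"])
E
```

```text
[ 0.48536992 -0.06988008  0.06518058] [ 0.04840743 -0.33401149 -0.52076557] 4.4667
```

View pics/tops1.png

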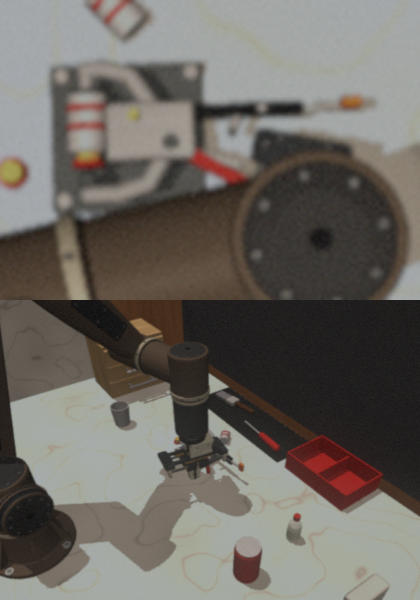

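Request:
apply_moves([
  [0,0,-0.004,0,0,0,0],
  [0,0,-0.004,0,0,0,0],
  [0,0,-0.004,0,0,0,0],
  [0,0,-0.004,0,0,0,0],
  [0,0,0,0,0,0,0],
])

```text
time_s: 4.88
tcp_pos: [0.5012, -0.0731, 0.0638]
eef_rot: [-179.9, 0.0, -99.9]
contact_force: [-0.0, 0.5, 1.0]
gripper_width: 0.0003
gripper_force: 0.0
```

Request:
apply_moves([
  [0,0,-0.002,0,0,0,0],
  [0,0,-0.002,0,0,0,0],
  [0,0,-0.002,0,0,0,0],
  [0,0,0,0,0,0,0],
])

```text
time_s: 5.22
tcp_pos: [0.506, -0.0741, 0.0634]
eef_rot: [180.0, -0.0, -99.9]
contact_force: [-0.8, 0.1, -0.1]
gripper_width: 0.0008
gripper_force: 0.1
```

Request:
apply_moves([
  [0,0,-0.002,0,0,0,0],
  [0,0,-0.002,0,0,0,0],
  [0,0,0,0,0,0,0],
])

```text
time_s: 5.47
tcp_pos: [0.5101, -0.0748, 0.0635]
eef_rot: [180.0, -0.0, -99.9]
contact_force: [0.1, -0.1, -0.2]
gripper_width: 0.0007
gripper_force: 0.2
```

Request:
apply_moves([
  [0,0,-0.002,0,0,0,0],
  [0,0,-0.002,0,0,0,0],
  [0,0,0,0,0,0,0],
])

```text
time_s: 5.72
tcp_pos: [0.5143, -0.0754, 0.0636]
eef_rot: [-180.0, 0.0, -99.9]
contact_force: [-0.6, -0.6, 0.7]
gripper_width: 0.0004
gripper_force: 0.1
```

```bash
cat >> h.py <<'E'
O=np.array([.5973,.0273]);YAW=.045
def handle(name="wrist",show=None):
    b=capture(name);f=b["frame"]
    if show: save(b,show)
    hsv=cv2.cvtColor(f,cv2.COLOR_RGB2HSV);H,S,V=[hsv[...,i].astype(int) for i in range(3)]
    P=pts(b);m=((H<6)|(H>174))&(S>150)&(V>40)&(P[...,2]>.06)&(P[...,2]<.078)&(abs(P[...,1]+.05)<.06)&(abs(P[...,0]-.56)<.07)
    n,l,st,ce=cv2.connectedComponentsWithStats(m.astype(np.uint8))
    if n<2: print("none");return
    q=P[l==1+np.argmax(st[1:,4])]
    mu=np.median(q,0);vx,vy,_,_=cv2.fitLine(q[:,:2].astype(np.float32),cv2.DIST_HUBER,0,.001,.001).ravel()[:4]
    print(len(q),mu.round(4),"dir angle line",np.arctan(vx/vy).round(3),"hinge angle",np.arctan2(.5847-mu[0],.0187-mu[1]).round(3),"extent y",q[:,1].min().round(4),q[:,1].max().round(4))
E
python3 - <<'E'
from h import *
handle("wrist","wr2.png");handle("top")
E
```

```text
50 [ 0.536  -0.0936  0.0615] dir angle line -1.274 hinge angle 0.409 extent y -0.0946 -0.0916
none
```

View pics/wr2.png

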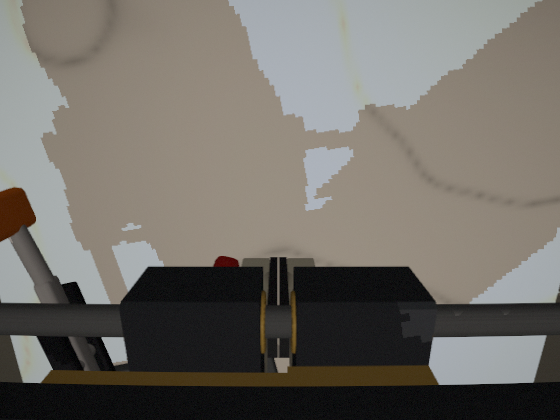

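The handle's end is at (227,263), touching the finger at (243,265). It has moved a few mm, still in loose play.

Request:
apply_moves([
  [0,0,-0.002,0,0,0,0],
  [0,0,-0.002,0,0,0,0],
  [0,0,0,0,0,0,0],
])

```text
time_s: 6.07
tcp_pos: [0.5176, -0.0762, 0.0635]
eef_rot: [180.0, -0.0, -99.9]
contact_force: [-1.5, -1.6, 0.8]
gripper_width: 0.0003
gripper_force: 0.5
```

Request:
apply_moves([
  [0,0,-0.002,0,0,0,0],
  [0,0,-0.002,0,0,0,0],
  [0,0,0,0,0,0,0],
])

```text
time_s: 6.32
tcp_pos: [0.5208, -0.0771, 0.0632]
eef_rot: [179.9, -0.0, -99.9]
contact_force: [-4.5, -2.0, -0.2]
gripper_width: 0.0006
gripper_force: 1.8
```

Request:
apply_moves([
  [0,0,-0.002,0,0,0,0],
  [0,0,0,0,0,0,0],
])

```text
time_s: 6.48
tcp_pos: [0.5224, -0.0775, 0.0631]
eef_rot: [179.9, -0.0, -99.9]
contact_force: [-5.1, -1.1, 0.7]
gripper_width: 0.0004
gripper_force: 2.2
```

Request:
apply_moves([
  [0,0,-0.002,0,0,0,0],
  [0,0,0,0,0,0,0],
])

```text
time_s: 6.65
tcp_pos: [0.5238, -0.078, 0.0629]
eef_rot: [179.8, -0.1, -99.9]
contact_force: [-6.4, -2.0, 1.7]
gripper_width: 0.0005
gripper_force: 2.7
```

Request:
apply_moves([
  [0,0,-0.0015,0,0,0,0],
  [0,0,0,0,0,0,0],
])

```text
time_s: 6.82
tcp_pos: [0.5248, -0.0783, 0.0628]
eef_rot: [179.8, -0.1, -99.9]
contact_force: [-8.1, -2.5, 1.5]
gripper_width: 0.0006
gripper_force: 3.1
```

Request:
apply_moves([
  [0,0,-0.0015,0,0,0,0],
  [0,0,0,0,0,0,0],
])

```text
time_s: 6.98
tcp_pos: [0.5259, -0.0787, 0.0627]
eef_rot: [179.7, -0.1, -99.9]
contact_force: [-9.0, -2.4, 1.7]
gripper_width: 0.0004
gripper_force: 3.5
```

Request:
apply_moves([
  [0,0,-0.0015,0,0,0,0],
  [0,0,0,0,0,0,0],
])

```text
time_s: 7.15
tcp_pos: [0.527, -0.0791, 0.0626]
eef_rot: [179.7, -0.1, -99.9]
contact_force: [-9.6, -2.0, 2.6]
gripper_width: 0.0005
gripper_force: 3.9
```

Request:
apply_moves([
  [0,0,-0.0015,0,0,0,0],
  [0,0,0,0,0,0,0],
])

```text
time_s: 7.32
tcp_pos: [0.528, -0.0795, 0.0624]
eef_rot: [179.6, -0.1, -99.9]
contact_force: [-9.9, -3.5, 1.8]
gripper_width: 0.0002
gripper_force: 4.4
```

Request:
apply_moves([
  [0,0,-0.0015,0,0,0,0],
  [0,0,0,0,0,0,0],
])

```text
time_s: 7.48
tcp_pos: [0.529, -0.0798, 0.0623]
eef_rot: [179.6, -0.1, -100.0]
contact_force: [-10.9, -3.2, 2.6]
gripper_width: 0.0002
gripper_force: 4.8
```

Request:
apply_moves([
  [0,0,-0.0012,0,0,0,0],
  [0,0,0,0,0,0,0],
])

```text
time_s: 7.65
tcp_pos: [0.5298, -0.0801, 0.0621]
eef_rot: [179.5, -0.1, -100.0]
contact_force: [-10.9, -4.1, 2.1]
gripper_width: 0.0003
gripper_force: 5.1
```

Request:
apply_moves([
  [0,0,-0.0012,0,0,0,0],
  [0,0,0,0,0,0,0],
])

```text
time_s: 7.82
tcp_pos: [0.5307, -0.0804, 0.0621]
eef_rot: [179.5, -0.2, -100.0]
contact_force: [-12.7, -3.7, 1.7]
gripper_width: 0.0002
gripper_force: 5.3
```

Request:
apply_moves([
  [0,0,-0.0012,0,0,0,0],
  [0,0,0,0,0,0,0],
])

```text
time_s: 7.98
tcp_pos: [0.5316, -0.0807, 0.062]
eef_rot: [179.5, -0.2, -100.0]
contact_force: [-11.4, -3.3, 2.2]
gripper_width: 0.0003
gripper_force: 5.5
```

Request:
apply_moves([
  [0,0,-0.0012,0,0,0,0],
  [0,0,0,0,0,0,0],
])

```text
time_s: 8.15
tcp_pos: [0.5326, -0.081, 0.062]
eef_rot: [179.5, -0.2, -100.0]
contact_force: [-12.0, -4.8, 2.6]
gripper_width: 0.0009
gripper_force: 5.7
```

Request:
apply_moves([
  [0,0,-0.0012,0,0,0,0],
  [0,0,0,0,0,0,0],
])

```text
time_s: 8.32
tcp_pos: [0.5336, -0.0813, 0.0619]
eef_rot: [179.4, -0.2, -100.0]
contact_force: [-13.0, -5.2, 3.7]
gripper_width: 0.0005
gripper_force: 5.9
```

Request:
apply_moves([
  [0,0,-0.0012,0,0,0,0],
  [0,0,0,0,0,0,0],
])

```text
time_s: 8.48
tcp_pos: [0.5347, -0.0816, 0.0619]
eef_rot: [179.4, -0.2, -100.0]
contact_force: [-14.1, -5.4, 2.1]
gripper_width: 0.0003
gripper_force: 6.0
```

```bash
python3 - <<'E'
from h import *
handle("wrist","wr3.png")
E
```

```text
17 [ 0.5537 -0.0995  0.0606] dir angle line -1.26 hinge angle 0.256 extent y -0.1003 -0.0986
```

Request:
apply_moves([
  [0,0,-0.0012,0,0,0,0],
  [0,0,0,0,0,0,0],
])

```text
time_s: 8.7
tcp_pos: [0.5358, -0.0819, 0.0619]
eef_rot: [179.4, -0.2, -100.0]
contact_force: [-13.4, -6.5, 3.0]
gripper_width: 0.0008
gripper_force: 6.1
```

Request:
apply_moves([
  [0,0,-0.0012,0,0,0,0],
  [0,0,0,0,0,0,0],
])

```text
time_s: 8.87
tcp_pos: [0.5369, -0.0821, 0.0619]
eef_rot: [179.4, -0.2, -100.0]
contact_force: [-14.0, -6.7, 2.5]
gripper_width: 0.0004
gripper_force: 6.2
```

Request:
apply_moves([
  [0,0,-0.0012,0,0,0,0],
  [0,0,0,0,0,0,0],
])

```text
time_s: 9.03
tcp_pos: [0.5381, -0.0823, 0.0619]
eef_rot: [179.4, -0.2, -100.0]
contact_force: [-14.1, -7.1, 3.9]
gripper_width: 0.0006
gripper_force: 6.2
```

Request:
apply_moves([
  [0,0.001,-0.001,0,0,0,0],
  [0,0,0,0,0,0,0],
])

```text
time_s: 9.2
tcp_pos: [0.5397, -0.0829, 0.062]
eef_rot: [179.5, -0.1, -100.0]
contact_force: [-12.7, -4.0, 2.0]
gripper_width: 0.0007
gripper_force: 6.0
```

Request:
apply_moves([
  [0,0.001,-0.001,0,0,0,0],
  [0,0,0,0,0,0,0],
])

```text
time_s: 9.37
tcp_pos: [0.5413, -0.0835, 0.0622]
eef_rot: [179.6, -0.1, -99.9]
contact_force: [-11.9, -1.1, 1.9]
gripper_width: 0.0003
gripper_force: 5.6
```

Request:
apply_moves([
  [0,0.0005,-0.0012,0,0,0,0],
  [0,0,0,0,0,0,0],
])

```text
time_s: 9.53
tcp_pos: [0.543, -0.084, 0.0623]
eef_rot: [179.6, -0.1, -99.9]
contact_force: [-10.0, 0.7, 1.9]
gripper_width: 0.0004
gripper_force: 5.1
```

Request:
apply_moves([
  [0,0.0002,-0.001,0,0,0,0],
  [0,0,0,0,0,0,0],
])

```text
time_s: 9.7
tcp_pos: [0.5444, -0.0842, 0.0625]
eef_rot: [179.7, -0.1, -99.9]
contact_force: [-8.0, -0.0, 1.4]
gripper_width: 0.0004
gripper_force: 4.4
```

Request:
apply_moves([
  [0,0.0002,-0.0008,0,0,0,0],
  [0,0,0,0,0,0,0],
])

```text
time_s: 9.87
tcp_pos: [0.5459, -0.0845, 0.0627]
eef_rot: [179.8, -0.1, -99.9]
contact_force: [-6.8, 0.3, 1.5]
gripper_width: 0.0001
gripper_force: 3.4
```

Request:
apply_moves([
  [0,0.0002,-0.0008,0,0,0,0],
  [0,0,0,0,0,0,0],
])

```text
time_s: 10.03
tcp_pos: [0.5477, -0.0848, 0.0631]
eef_rot: [179.9, -0.0, -99.9]
contact_force: [-4.6, -0.2, -0.8]
gripper_width: 0.0001
gripper_force: 1.9
```

Request:
apply_moves([
  [0,0,-0.0005,0,0,0,0],
  [0,0,0,0,0,0,0],
])

```text
time_s: 10.2
tcp_pos: [0.5501, -0.0846, 0.0637]
eef_rot: [-179.9, 0.0, -99.9]
contact_force: [-0.3, -0.4, -0.1]
gripper_width: 0.0005
gripper_force: 0.0
```

```bash
python3 - <<'E'
from h import *
handle("wrist","wr4.png");s=get_state();print(s["tcp_pos"],s["contact_force"],s["gripper_force"])
E
```

```text
45 [ 0.5723 -0.1024  0.0608] dir angle line -1.417 hinge angle 0.102 extent y -0.103 -0.1012
[ 0.55068628 -0.08449466  0.06394904] [ 0.00076874  0.07091687 -0.06211996] 0.0
```

View pics/wr4.png

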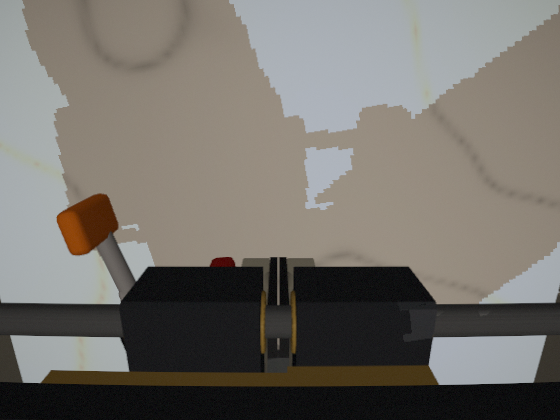

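The red end sits at (222,263), now clear of the finger edge at (243,265), and the force is zero. The handle has snapped over, so I'll back off and check that it stays locked.

Request:
apply_moves([
  [0,0,0.005,0,0,0,0],
  [0,0,0.01,0,0,0,0],
  [0,0,0.015,0,0,0,0],
  [0,0,0.015,0,0,0,0],
  [0,0,0,-0.02,0,0,0],
  [0,0,0,-0.02,0,0,0],
  [0,0,0,-0.02,0,0,0],
  [0,0,0,-0.02,0,0,0],
  [0,0,0,-0.02,0,0,0],
  [0,0,0,0,0,0,0],
])

```text
time_s: 11.08
tcp_pos: [0.5068, -0.0766, 0.1678]
eef_rot: [-179.6, 0.1, -99.8]
contact_force: [1.4, 0.7, 0.1]
gripper_width: 0.0005
gripper_force: 0.0
```

```bash
python3 - <<'E'
from h import *
handle("wrist","wr5.png");handle("top")
b=capture("wrist");P=pts(b);f=b["frame"]
hsv=cv2.cvtColor(f,cv2.COLOR_RGB2HSV);H,S,V=[hsv[...,i].astype(int) for i in range(3)]
m=(H>=5)&(H<22)&(S>150)&(P[...,2]>.05)&(P[...,2]<.09)&(P[...,1]<-.1);Q=P[m];T=Q[Q[:,2]>.076];print("tip",len(T),T.mean(0).round(4),T.min(0).round(4),T.max(0).round(4),np.argwhere(m).mean(0))
s=get_state();print(s["tcp_pos"],s["time_s"])
E
```

```text
1267 [ 0.5746 -0.0804  0.0708] dir angle line 0.025 hinge angle 0.102 extent y -0.1029 -0.0506
none
tip 349 [ 0.6183 -0.1316  0.0787] [ 0.6144 -0.14    0.076 ] [ 0.6239 -0.1227  0.0808] [173.52223634  94.94155019]
[ 0.50447468 -0.07679524  0.16359843] 11.2333
```

View pics/wr5.png

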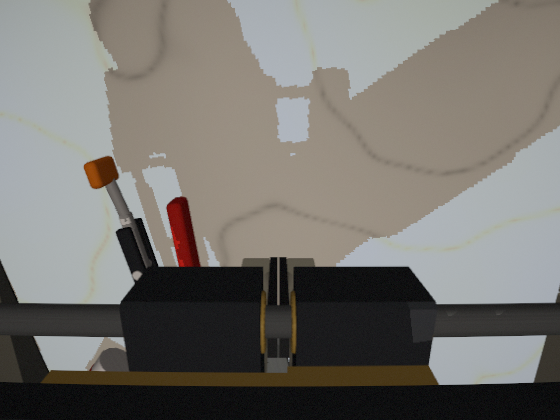

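The handle stays shut, with its end at (178,200). The orange tip is at (101,172). I'll move to the inner side of the tip.

Request:
apply_moves([
  [0,0,0,0,0,0,-0.072],
  [0,0,0,0,0,0,-0.072],
  [0,0.016,-0.019,0,0,0,0],
  [0,0.016,-0.019,0,0,0,0],
  [0,0.016,-0.019,0,0,0,0],
  [0,0.016,-0.019,0,0,0,0],
  [0,0,0,0,0,0,0],
  [0,0,0,0.015,0,0,0],
  [0,0,0,0.015,0,0,0],
  [0,0,0,0,0,0,0],
])

```text
time_s: 12.07
tcp_pos: [0.5816, -0.1367, 0.1294]
eef_rot: [179.6, 0.1, -87.0]
contact_force: [-1.2, 0.2, -0.9]
gripper_width: 0.0007
gripper_force: 0.0
```

Request:
apply_moves([
  [0,0,0,0.016,0,0,0],
  [0,0,0,0.016,0,0,0],
  [0,0,0,0.016,0,0,0],
  [0,0,0,0.014,0,0,0],
  [0,0,0,0,0,0,0],
  [0,0,0,0,0,0,0],
])

```text
time_s: 12.57
tcp_pos: [0.5836, -0.1367, 0.0711]
eef_rot: [179.9, -0.0, -86.9]
contact_force: [0.8, 0.8, 1.0]
gripper_width: 0.0006
gripper_force: 0.0
```

Request:
apply_moves([
  [0,0,-0.003,0,0,0,0],
  [0,0,-0.003,0,0,0,0],
  [0,0,-0.003,0,0,0,0],
  [0,0,0,0,0,0,0],
])

```text
time_s: 12.9
tcp_pos: [0.5945, -0.1362, 0.0724]
eef_rot: [-179.9, -0.0, -86.9]
contact_force: [-0.7, -0.4, 0.7]
gripper_width: -0.0
gripper_force: 0.0
```

Request:
apply_moves([
  [0,0,-0.003,0,0,0,0],
  [0,0,-0.003,0,0,0,0],
  [0,0,0,0,0,0,0],
])

```text
time_s: 13.15
tcp_pos: [0.5998, -0.136, 0.0717]
eef_rot: [-180.0, -0.0, -86.9]
contact_force: [-0.2, 0.5, 1.1]
gripper_width: 0.0002
gripper_force: 0.4
```

Request:
apply_moves([
  [0,0,-0.003,0,0,0,0],
  [0,0,-0.003,0,0,0,0],
  [0,0,0,0,0,0,0],
])

```text
time_s: 13.4
tcp_pos: [0.6047, -0.1357, 0.0713]
eef_rot: [179.9, 0.0, -86.9]
contact_force: [-2.1, 1.0, 1.6]
gripper_width: 0.0004
gripper_force: 1.8
```

Request:
apply_moves([
  [0,0,-0.003,0,0,0,0],
  [0,0,-0.003,0,0,0,0],
  [0,0,0,0,0,0,0],
])

```text
time_s: 13.65
tcp_pos: [0.6118, -0.1352, 0.0714]
eef_rot: [-180.0, -0.0, -86.9]
contact_force: [-1.7, 0.7, -0.4]
gripper_width: 0.0005
gripper_force: 0.6
```

Request:
apply_moves([
  [0,0,-0.003,0,0,0,0],
  [0,0,-0.003,0,0,0,0],
  [0,0,0,0,0,0,0],
])

```text
time_s: 13.9
tcp_pos: [0.618, -0.135, 0.0715]
eef_rot: [-180.0, -0.0, -86.9]
contact_force: [-1.6, -0.8, 0.4]
gripper_width: 0.0001
gripper_force: 0.6
```

Request:
apply_moves([
  [0,0,-0.003,0,0,0,0],
  [0,0,-0.003,0,0,0,0],
  [0,0,0,0,0,0,0],
])

```text
time_s: 14.15
tcp_pos: [0.6239, -0.1347, 0.0715]
eef_rot: [-180.0, -0.0, -86.9]
contact_force: [-1.1, 0.0, 0.4]
gripper_width: 0.0006
gripper_force: 0.6
```

```bash
python3 - <<'E'
from h import *
handle("wrist","wr6.png");handle("top","top6.png")
E
```

```text
316 [ 0.5336 -0.0899  0.0636] dir angle line 0.852 hinge angle 0.44 extent y -0.0923 -0.0823
87 [ 0.5484 -0.0463  0.0707] dir angle line 0.475 hinge angle 0.509 extent y -0.0864 -0.0108
```

The handle has sprung open. I'll let the lever back and withdraw.

Request:
apply_moves([
  [0,0,0.007,0,0,0,0],
  [0,0,0.007,0,0,0,0],
  [0,0,0.007,0,0,0,0],
  [0,0,0.007,0,0,0,0],
  [0,0,0.007,0,0,0,0],
  [0,0,0.005,0,0,0,0],
  [0,0,0,-0.02,0,0,0],
  [0,0,0,-0.03,0,0,0],
  [0,0,0,-0.03,0,0,0],
  [0,0,0,-0.03,0,0,0],
  [0,0.035,0,-0.01,0,0,0],
  [0,0.035,0,0,0,0,0],
  [0,0.035,0,0,0,0,0],
  [0,0.035,0,0,0,0,0],
  [0,0.035,0,0,0,0,0],
  [0,0,0,0,0,0,0],
])

```text
time_s: 15.58
tcp_pos: [0.5921, -0.3166, 0.1911]
eef_rot: [180.0, -0.1, -87.1]
contact_force: [1.5, 0.9, 0.1]
gripper_width: 0.0006
gripper_force: 0.0
```

```bash
python3 - <<'E'
from h import *
handle("top");a=capture("top");f=a["frame"]
cv2.imwrite("pics/end.png",cv2.resize(f[130:240,200:370,::-1],None,fx=4,fy=4,interpolation=cv2.INTER_CUBIC))
s=get_state();print(s["tcp_pos"],s["contact_force"],s["time_s"])
E
```

```text
99 [ 0.553  -0.0411  0.0701] dir angle line 0.457 hinge angle 0.487 extent y -0.0815 -0.0009
[ 0.59208343 -0.31296238  0.19100654] [-0.90576688  0.87816602 -0.6373618 ] 15.6833
```

View pics/end.png

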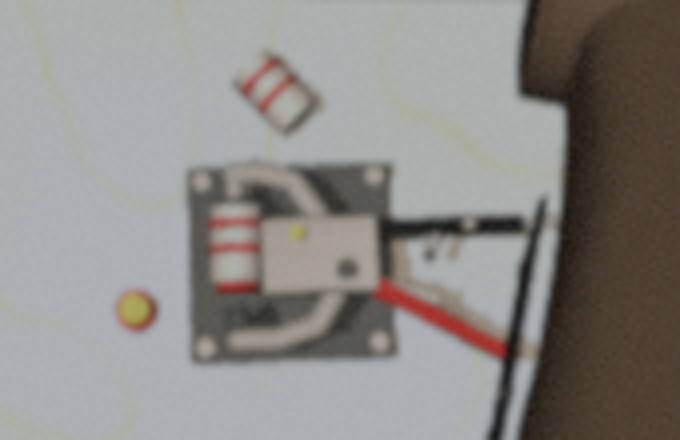

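The cap at (235,287) is flush on the cell with no brass showing. The jaw and red handle are open, and the bystanders are where they were. I'm handing the job in.

```bash
python3 -c "
from plant import close_job
print(close_job())"
```

```text
the job is handed in; nothing more can be done
None
```

The end cap is pressed fully home: the clamp was snapped locked, let go, then released with the lever so it sprang open again, and the job is handed in (about 16 s of the 69 s used; no judging result was returned).

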